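Find the unlatched flap of the bangle chest and push it open

TASK

One of the four identical flaps on the market stall's bangle chest is unlatched: press the brass-plated far end of each, without forcing it, until you find the flap that rocks. Press that end down so that the flap's front rises, then push the raised front over from beneath with your fingertips until the flap stands open, about upright or beyond, and take your hand away. Leave the other flaps shut and do not move the jar, ring box or bangle around the chest.

Things in the scene. Friction and masses are not known exactly. Their poses are not given: they have to be found in the camera images.
- chest: Wooden chest fixed to the table, 166 mm deep (x) by 350 mm wide (y) by 85 mm high; origin at the centre of its underside, x away from the robot, y to the robot's left, turned up to 17 degrees. Its top is four identical see-saw flaps side by side, 84 mm apart, flush with the rim at 85 mm. The hand must not load chest or flaps with more than 80 N, nor a half-raised flap with more than 35 N.
- press1 (a point): Fixed point: centre of the brass press plate of the leftmost flap when shut (top face, 85 mm above the table). Each flap is a board 134 mm long (x), 72 mm wide, 10 mm thick. Its pivot, along the chest's y, lies 27 mm nearer the robot than this point and 80 mm above the table, marked by a thin dark line.
- press2 (a point): Fixed point: centre of the brass press plate of the second from the left flap when shut (top face, 85 mm above the table). On every flap the short press end reaches 59 mm beyond the pivot, away from the robot, with a flush brass plate 26 mm across; the long end reaches 75 mm from the pivot towards the robot.
- press3 (a point): Fixed point: centre of the brass press plate of the third from the left flap when shut (top face, 85 mm above the table). 2 to 6 N on the press end makes the unlatched flap's press end sink into the chest and its long end rise; the long end itself cannot be pressed down.
- press4 (a point): Fixed point: centre of the brass press plate of the rightmost flap when shut (top face, 85 mm above the table). Three of the four flaps are latched from beneath, unseen, and give less than 2 mm when pressed; which one is free differs each time.
- flap1 (a joint): Turn of the leftmost flap, rad: 0 shut and flush, growing as the press end sinks and the long end rises, 1.57 standing upright, stop at 1.75. The hinge is stiff (0.05 N m): the flap stays at whatever angle it is left. As it swings up its front edge climbs against the fingers: push it when steep (about 1 rad), or rise with the edge, or it may jam.
- flap2 (a joint): Turn of the second from the left flap, rad: 0 shut and flush, growing as the press end sinks and the long end rises, 1.57 standing upright, stop at 1.75. The hinge is stiff (0.05 N m): the flap stays at whatever angle it is left. As it swings up its front edge climbs against the fingers: push it when steep (about 1 rad), or rise with the edge, or it may jam.
- flap3 (a joint): Turn of the third from the left flap, rad: 0 shut and flush, growing as the press end sinks and the long end rises, 1.57 standing upright, stop at 1.75. The hinge is stiff (0.05 N m): the flap stays at whatever angle it is left. As it swings up its front edge climbs against the fingers: push it when steep (about 1 rad), or rise with the edge, or it may jam.
- flap4 (a joint): Turn of the rightmost flap, rad: 0 shut and flush, growing as the press end sinks and the long end rises, 1.57 standing upright, stop at 1.75. The hinge is stiff (0.05 N m): the flap stays at whatever angle it is left. As it swings up its front edge climbs against the fingers: push it when steep (about 1 rad), or rise with the edge, or it may jam.
- jar_mid (a point): Bystander: centre of a loose glass jar, 56 mm across, 85 mm high, standing beside the chest.
- ringbox_mid (a point): Bystander: centre of a loose black ring box, 55 by 55 by 47 mm high, standing beside the chest.
- bangle_mid (a point): Bystander: centre of a loose copper bangle, 72 mm across, 22 mm high, lying flat behind the chest.

How it is judged:
On the way:
1. a flap rocks: its long end has risen by at least 0.15 rad, but it is not yet open ((value of joint flap1 between 0.15 and 1.2 rad or value of joint flap2 between 0.15 and 1.2 rad or value of joint flap3 between 0.15 and 1.2 rad or value of joint flap4 between 0.15 and 1.2 rad)), for 0.1 s.
At the end, for the whole second after the job is handed in: One flap stands open at 1.3 rad (75 degrees) or more and is at rest, and the other three are shut (below 0.1 rad) (((value of joint flap1 above 1.3 rad and velocity of joint flap1 between -0.1 and 0.1 rad/s and value of joint each of flap2, flap3, flap4 below 0.1 rad) or (value of joint flap2 above 1.3 rad and velocity of joint flap2 between -0.1 and 0.1 rad/s and value of joint each of flap1, flap3, flap4 below 0.1 rad) or (value of joint flap3 above 1.3 rad and velocity of joint flap3 between -0.1 and 0.1 rad/s and value of joint each of flap1, flap2, flap4 below 0.1 rad) or (value of joint flap4 above 1.3 rad and velocity of joint flap4 between -0.1 and 0.1 rad/s and value of joint each of flap1, flap2, flap3 below 0.1 rad))); the robot touches nothing.
It fails at once if the jar was moved by more than 25 mm or lifted (distance of jar_mid from where it was at the start of the episode above 0.025 m).
It fails at once if the ring box was moved by more than 25 mm or lifted (distance of ringbox_mid from where it was at the start of the episode above 0.025 m).
It fails at once if the bangle was moved by more than 25 mm or lifted (distance of bangle_mid from where it was at the start of the episode above 0.025 m).
It fails at once if the chest or a shut flap was forced by the hand (over 80 N) (contact force between any of the fingers, the arm and chest above 80 N).
It fails at once if a raised flap (0.3 to 1.6 rad) was pinched or forced by the fingers (over 35 N) (contact force between the fingers and chest above 35 N and (value of joint flap1 between 0.3 and 1.6 rad or value of joint flap2 between 0.3 and 1.6 rad or value of joint flap3 between 0.3 and 1.6 rad or value of joint flap4 between 0.3 and 1.6 rad)).
It also fails if it takes over 54 s, if anything falls off the work surface, if the arm or the gripper's body presses on something with over 40 N, if the wrist force passes 120 N, or if a joint passes its speed limit or range.

ROBOT

A 6-joint arm with a two-finger parallel gripper is mounted at the origin on the work surface. World frame = base frame: x ahead of the robot, y to its left, z up, the work surface at z = 0. Lengths are in m, angles in rad, forces in N, time in s.
With the tool pointing down it reaches from about 0.35 to 0.975 m from the base axis. Payload 4.9 kg.
Tool frame: the origin (TCP) lies midway between the tips of the shut fingers; the grasp point (between the pads) lies 19 mm behind it; z points along the fingers, y is the line along which they close (so a half turn about z gives the same grasp; the last joint's range is limited). The gripper opens to 85 mm and grips with 20 to 120 N. Pads are 22 mm wide; open, the fingers measure 114 mm over their backs; the gripper's body (76 mm by 85 mm) begins 54 mm behind the grasp point. The pads swing forward as they close: fully open they stand 13 mm farther back than shut.
Start: joints at [-1.421, 0.053, 1.613, -0, 1.476, -0.119], TCP at [0.166, -0.603, 0.204] pointing down, gripper open.
Joint ranges: [-3.01, 3.01], [-1.01, 2.22], [0.06, 2.58], [-1.02, 4.17], [0.09, 2.62], [-3.14, 3.14]. Speed limits (rad/s): [2.57, 2.57, 3.14, 3.14, 3.14, 3.14].

INTERFACE

Orientations are given as a unit quaternion [w, x, y, z].
In Python, from plant import manip gives the robot as it stands.
- The arm moves only by the tool carry_out, never from a script. Its argument "moves" is a list of rows, each a list of 7 numbers: the opening, from 0 (shut) to 1 (fully open), then the shift along the tool's x, y, z normalised to -1 to 1, where 1 is 0.4 m, then the turn, a rotation vector about the tool's x, y, z normalised to -1 to 1, where 1 is 0.5 rad. In form: [[grip, dx, dy, dz, rx, ry, rz], ...]. A call has 1 to 8 rows; each row is the pose to reach, as a shift and turn from the pose commanded when the call began, along the tool's axes at that moment; what a row does not reach only later rows make up. A row lasts 1/12 s, in which the tool goes at most 41.7 mm and 7.16 degrees, less where a joint would pass 70% of its speed; a pose out of reach is approached as far as the arm can. A call with a number of a shift or a turn outside -1 to 1 is refused whole. A call with a gripper value outside its range is refused whole. The fingers move at their own pace and stop on an object; the grip force is fixed at half the most. Time passes only in rows, so rows that repeat a pose let the fingers close. It gives the time, the measured TCP pose, the force and the opening at its end, in the units of the state.
- manip.state(): the state, without advancing time (a new reading comes with each control period).
- manip.grab_frame(name): name is "scene" or "top" or "wrist"; returns the picture (384x512x3 uint8, red, green, blue); there is no depth.
- manip.camera_info(name): a dict with "intrinsics" (3x3 intrinsics, pixels), "distortion" ([k1, k2, p1, p2, k3] as OpenCV has them; the pictures are not rectified), "extrinsics" (4x4, takes a point from world to camera coordinates). Camera axes: x right, y down, z forward; pixel columns grow to the right and rows downward; lengths in m; the calibration is good to about 2 mm. A picture is of the moment at which its call begins: read the wrist's pose just before it. camera_info takes no time and is no camera call; for the wrist camera it gives the pose at the moment of the call.
- manip.job_done(): hands the job in, once; it reports no verdict.
The state is a dict: "time": time; "joint_pos": joint angles; "joint_vel": joint speeds; "joint_efforts": joint torques, N m; "tool_pos": TCP position; "tool_rot": TCP orientation; "contact_force": force on the tool from outside, world axes, zero at the start; "ft_torque": the same for the moment, N m; "gripper_width": opening from 0.0 (shut) to 1.0 (fully open).
Only numpy, scipy, OpenCV 4.12 (cv2) and the standard library are available. Lean on these libraries where they do the work, as an engineer would, in place of code of your own. Each camera call takes 0.05 s, during which the arm holds its last target. There are 200 camera calls.

## Working session

There is one attempt and no reset: what is moved stays moved. The work goes in short steps, Python scripts to look and compute and a tool call to move; the robot and the scene stay as the last step left them, time stands still between calls to the robot, and variables do not carry over. Pictures are saved under pics/ and viewed, on a budget of 10 in all, crops included, one or two more only if the job needs it, and the job is handed in when it is done.

Besides the shell and the picture viewer there is one more tool, called after "Call:" as a command line: name --pt "numbers of a row" for each row, then --argument value for the rest. carry_out: Moves the arm, as the interface text tells. Scaled input: -1 to 1 covers 0.4 m each way for a shift and 0.5 rad each way for a turn. Its arguments: {"type":"object","properties":{"moves":{"type":"array"}},"required":["moves"]}

```bash
ls; mkdir -p pics; python3 - <<'E'
from plant import manip
import cv2,numpy as np
s=manip.state();print(s)
a=manip.grab_frame("top");b=manip.grab_frame("scene")
cv2.imwrite("pics/top.png",a[:,:,::-1]);cv2.imwrite("pics/scene.png",b[:,:,::-1])
for n in("top","scene"):
    c=manip.camera_info(n);print(n,c)
E
```

```text
pics
{'time': 0.0, 'joint_pos': array([-1.42101569e+00,  5.33705490e-02,  1.61430541e+00,  8.81710619e-06,
        1.47599827e+00, -1.19005941e-01]), 'joint_vel': array([ 0.00081612,  0.00127854,  0.00060216, -0.00063689,  0.00024355,
       -0.00038137]), 'joint_efforts': array([ 1.99771762e-05, -3.93683231e+01, -3.70174563e+01, -8.63173204e-05,
        7.13426038e-03,  4.31440526e-06]), 'tool_pos': array([ 0.16587265, -0.60187692,  0.20224778]), 'tool_rot': array([-1.04073148e-03,  9.90982326e-01,  1.33988606e-01, -1.16265204e-05]), 'contact_force': array([ 0.31462224, -0.02732752,  0.61096951]), 'ft_torque': array([-0.0211882 ,  0.04702989, -0.06650063]), 'gripper_width': 1.0005106696830526}
top {'intrinsics': array([[469.30695813,   0.        , 254.6379007 ],
       [  0.        , 469.30695813, 193.8642716 ],
       [  0.        ,   0.        ,   1.        ]]), 'distortion': array([-0.18817446,  0.        ,  0.        ,  0.        ,  0.        ]), 'extrinsics': array([[-8.65556323e-04, -9.99981354e-01, -6.04506145e-03,
         3.42228834e-02],
       [-9.97904269e-01,  1.25485342e-03, -6.46954002e-02,
         6.43875647e-01],
       [ 6.47017796e-02,  5.97639512e-03, -9.97886748e-01,
         1.33508383e+00],
       [ 0.00000000e+00,  0.00000000e+00,  0.00000000e+00,
         1.00000000e+00]])}
scene {'intrinsics': array([[350.13979762,   0.        , 258.0922971 ],
       [  0.        , 350.13979762, 199.77778899],
       [  0.        ,   0.        ,   1.        ]]), 'distortion': array([-0.08306331,  0.        ,  0.        ,  0.        ,  0.        ]), 'extrinsics': array([[ 0.21192056,  0.977272  , -0.00539534, -0.15977011],
       [ 0.80745797, -0.17820126, -0.56236638, -0.4693384 ],
       [-0.55054637,  0.11482048, -0.82687058,  1.38964828],
       [ 0.        ,  0.        ,  0.        ,  1.        ]])}
```

View pics/top.png

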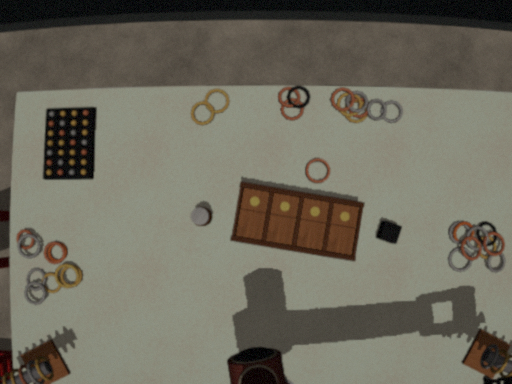

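View pics/scene.png

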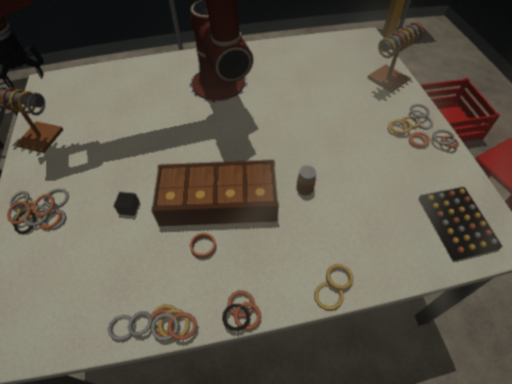

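Top view: four brass plates at about (255,201), (285,207), (315,212) and (345,217). The jar is at (201,215), the ring box at (388,231) and the bangle at (317,169).

```bash
cat > h.py <<'E'
import cv2,numpy as np
from plant import manip
from scipy.spatial.transform import Rotation as R
def ray(name,px,z):
    c=manip.camera_info(name);E=c["extrinsics"]
    u=cv2.undistortPoints(np.array(px,float).reshape(-1,1,2),c["intrinsics"],c["distortion"]).reshape(-1,2)
    d=np.c_[u,np.ones(len(u))]@E[:3,:3]; o=-E[:3,:3].T@E[:3,3]
    return o+d*((z-o[2])/d[:,2])[:,None]
def rot(q): return R.from_quat(np.roll(q,-1))
E
python3 - <<'E'
from h import *
def blobs(img,name,rows,cols):
    h=cv2.cvtColor(img,cv2.COLOR_BGR2HSV)
    sub=h[rows[0]:rows[1],cols[0]:cols[1]]
    m=cv2.inRange(sub,(17,110,105),(32,255,255))
    n,l,st,c=cv2.connectedComponentsWithStats(m)
    k=[i for i in range(1,n) if st[i,4]>15]
    p=c[k]+[cols[0],rows[0]];print(name,[st[i,4] for i in k],p.round(1).tolist())
    return ray(name,p,0.085)
for n,r,c in(("top",(180,265),(230,370)),("scene",(155,230),(150,285))):
    im=cv2.imread(f"pics/{n}.png")
    P=blobs(im,n,r,c);print(P.round(4))
    d=P[0]-P[-1];print("dir",np.degrees(np.arctan2(-d[0],d[1])),np.linalg.norm(d))
print("jar",ray("top",[[201,215]],.085),"box",ray("top",[[388,231]],.047),"bangle",ray("top",[[317,169]],.02))
E
```

```text
top [np.int32(88), np.int32(86), np.int32(85), np.int32(81)] [[254.4, 200.9], [284.4, 206.1], [314.5, 211.2], [344.5, 216.1]]
[[ 0.6203  0.034   0.085 ]
 [ 0.6059 -0.0488  0.085 ]
 [ 0.5918 -0.1315  0.085 ]
 [ 0.578  -0.2149  0.085 ]]
dir -9.651153289667485 0.25246674624674026
scene [np.int32(60), np.int32(60), np.int32(57), np.int32(56)] [[259.8, 191.5], [229.9, 192.7], [169.9, 195.2], [199.9, 194.0]]
[[ 0.6193  0.0345  0.085 ]
 [ 0.6052 -0.0481  0.085 ]
 [ 0.5774 -0.2144  0.085 ]
 [ 0.5914 -0.131   0.085 ]]
dir -9.580232810609369 0.16784466526755637
jar [[0.58160586 0.18095023 0.085     ]] box [[ 0.53521045 -0.34830899  0.047     ]] bangle [[ 0.71626285 -0.14802138  0.02      ]]
```

```bash
cat >> h.py <<'E'
PR=np.array([[.6198,.0343],[.6056,-.0485],[.5916,-.1313],[.5777,-.2147]])
CX=np.array([.9859,-.1674,0]);YAW=np.radians(-9.63)
def goal(k,cx=0,z=.2):  # flap k 1..4, offset cx along chest x from press point
    return np.r_[PR[k-1],z]+cx*CX
def plan(p):
    s=manip.state();T=rot(s["tool_rot"])
    G=R.from_matrix(np.array([[np.cos(YAW),np.sin(YAW),0],[np.sin(YAW),-np.cos(YAW),0],[0,0,-1]]).astype(float))
    d=T.inv().apply(p-s["tool_pos"]);r=(T.inv()*G).as_rotvec()
    print("t",s["time"],"pos",s["tool_pos"].round(4),"F",s["contact_force"].round(2),"w",round(s["gripper_width"],2))
    print("shift",(d/.4).round(3),"turn",(r/.5).round(3),"rows",np.linalg.norm(d)/.0417)
E
python3 -c "
from h import *
plan(goal(4,z=.15))"
```

```text
t 0.1 pos [ 0.1659 -0.6019  0.2024] F [-0.84 -0.31 -0.87] w 1.0
shift [ 1.25  -0.66   0.132] turn [-0.004  0.     0.874] rows 13.613622235056761
```

Call:
carry_out --pt "0 0.63 -0.33 0 0 0 0.87" --pt "0 0.63 -0.33 0 0 0 0.87" --pt "0 0.63 -0.33 0 0 0 0.87" --pt "0 0.63 -0.33 0 0 0 0.87" --pt "0 0.63 -0.33 0 0 0 0.87" --pt "0 0.63 -0.33 0 0 0 0.87" --pt "0 0.63 -0.33 0 0 0 0.87" --pt "0 0.63 -0.33 0 0 0 0.87"

```text
time: 0.77
tool_pos: [0.3775, -0.4039, 0.203]
tool_rot: [-0.001, 0.997, -0.08, 0.001]
contact_force: [0.1, 0.6, 0.4]
gripper_width: 0.005
```

```bash
python3 -c "
from h import *
plan(goal(4,z=.13))"
```

```text
t 0.7667 pos [ 0.3775 -0.4039  0.203 ] F [0.09 0.61 0.37] w 0.01
shift [ 0.419 -0.546  0.184] turn [-0.005 -0.002  0.017] rows 6.83368015012543
```

Call:
carry_out --pt "0 0.42 -0.546 0.1 -0.005 0 0.017" --pt "0 0.42 -0.546 0.1 -0.005 0 0.017" --pt "0 0.42 -0.546 0.1 -0.005 0 0.017" --pt "0 0.42 -0.546 0.1 -0.005 0 0.017" --pt "0 0.42 -0.546 0.1 -0.005 0 0.017" --pt "0 0.42 -0.546 0.1 -0.005 0 0.017" --pt "0 0.42 -0.546 0.1 -0.005 0 0.017" --pt "0 0.42 -0.546 0.184 -0.005 0 0.017"

```text
time: 1.43
tool_pos: [0.5825, -0.2194, 0.1359]
tool_rot: [0.003, 0.996, -0.085, 0.006]
contact_force: [0.5, -1.1, 1.4]
gripper_width: -0.001
```

```bash
python3 -c "
from h import *
plan(goal(4,z=.088))"
```

```text
t 1.4333 pos [ 0.5825 -0.2194  0.1359] F [ 0.52 -1.08  1.37] w -0.0
shift [-0.015 -0.01   0.119] turn [ 0.009 -0.025 -0.003] rows 1.1591345717488402
```

Call:
carry_out --pt "0 0 0 0.05 0 0 0" --pt "0 0 0 0.1 0 0 0" --pt "0 0 0 0.1 0 0 0" --pt "0 0 0 0.1 0 0 0"

```text
time: 1.77
tool_pos: [0.5743, -0.2207, 0.0882]
tool_rot: [0.001, 0.996, -0.087, -0.002]
contact_force: [0.1, -0.5, 0.9]
gripper_width: 0.0
```

```bash
python3 -c "
from h import *
plan(goal(4,z=.088))"
```

```text
t 1.7667 pos [ 0.5743 -0.2207  0.0882] F [ 0.08 -0.53  0.92] w 0.0
shift [ 0.006 -0.016  0.   ] turn [ 0.003  0.007 -0.014] rows 0.16543491271404534
```

Call:
carry_out --pt "0 0 0 0.005 0 0 0" --pt "0 0 0 0.01 0 0 0" --pt "0 0 0 0.015 0 0 0" --pt "0 0 0 0.015 0 0 0"

```text
time: 2.1
tool_pos: [0.576, -0.2213, 0.0847]
tool_rot: [0.002, 0.996, -0.087, 0.001]
contact_force: [0.1, 0.3, -0.5]
gripper_width: -0.001
```

Call:
carry_out --pt "0 0 0 0.005 0 0 0" --pt "0 0 0 0.01 0 0 0" --pt "0 0 0 0.01 0 0 0"

```text
time: 2.35
tool_pos: [0.5754, -0.2208, 0.0795]
tool_rot: [0.001, 0.996, -0.087, -0.0]
contact_force: [-0.5, 0.7, -0.8]
gripper_width: -0.002
```

Call:
carry_out --pt "0 0 0 0.005 0 0 0" --pt "0 0 0 0.01 0 0 0" --pt "0 0 0 0.01 0 0 0"

```text
time: 2.6
tool_pos: [0.5753, -0.2207, 0.0753]
tool_rot: [0.001, 0.996, -0.087, -0.001]
contact_force: [-0.2, 0.7, -0.4]
gripper_width: -0.003
```

```bash
python3 - <<'E'
from h import *
plan(goal(4,z=.088))
a=manip.grab_frame("scene")[120:260,120:320,::-1]
b=manip.grab_frame("wrist")[:,:,::-1]
cv2.imwrite("pics/p4.png",np.vstack([cv2.resize(a,(480,300),interpolation=2),cv2.resize(b,(400,300)).__class__ and cv2.copyMakeBorder(cv2.resize(b,(400,300)),0,0,0,80,0)]))
E
```

```text
t 2.6 pos [ 0.5753 -0.2207  0.0753] F [-0.15  0.67 -0.41] w -0.0
shift [ 0.003 -0.016 -0.032] turn [ 0.004  0.002 -0.013] rows 0.342023363779484
```

View pics/p4.png

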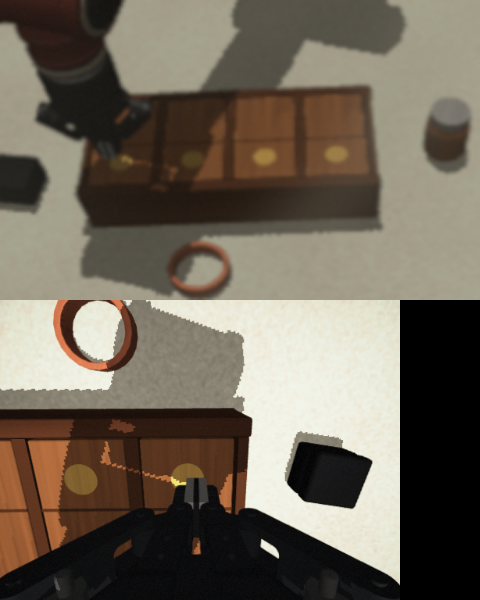

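The picture shows the shut fingers over flap 4's plate, with the flap still looking flat. Before going deeper I'll check the TCP projection against the visible tips.

```bash
python3 - <<'E'
from h import *
s=manip.state();P=np.array([s["tool_pos"],s["tool_pos"]+[0,0,.02],goal(4,0,.085)])
for n in("wrist","scene"):
    c=manip.camera_info(n);E=c["extrinsics"]
    q=cv2.projectPoints(P,cv2.Rodrigues(E[:3,:3])[0],E[:3,3],c["intrinsics"],c["distortion"])[0].reshape(-1,2)
    print(n,q.round(1).tolist())
    a=manip.grab_frame(n)[:,:,::-1].copy()
    x,y=q[0].astype(int);w=55 if n=="wrist" else 35
    x0=max(0,x-w);y0=max(0,y-w)
    a=cv2.resize(a[y0:y0+2*w,x0:x0+2*w],(390,390),interpolation=cv2.INTER_CUBIC)
    k=390/(2*w)
    for (u,v),col in zip(q,((0,0,255),(255,0,0),(0,255,0))): cv2.drawMarker(a,(int((u-x0)*k),int((v-y0)*k)),col,0,12,1)
    cv2.imwrite(f"/tmp/{n}.png",a)
cv2.imwrite("pics/p4z.png",np.hstack([cv2.imread("/tmp/wrist.png"),cv2.imread("/tmp/scene.png")]))
E
```

```text
wrist [[250.8, 223.4], [250.8, 236.3], [240.4, 227.5]]
scene [[168.3, 197.0], [166.7, 192.9], [169.8, 195.4]]
```

View pics/p4z.png

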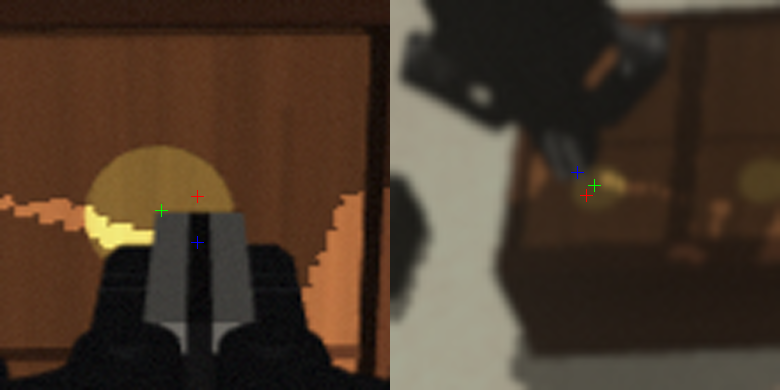

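Both views show the tips higher than the reported TCP, and the force is about 0, so there is no contact yet. I'll keep going down in small steps and watch the force.

Call:
carry_out --pt "0 0 0 0.004 0 0 0" --pt "0 0 0 0.008 0 0 0" --pt "0 0 0 0.008 0 0 0"

```text
time: 3.05
tool_pos: [0.5754, -0.2208, 0.0723]
tool_rot: [0.001, 0.996, -0.087, -0.0]
contact_force: [-0.8, -0.1, 0.9]
gripper_width: 0.003
```

Call:
carry_out --pt "0 0 0 0.004 0 0 0" --pt "0 0 0 0.008 0 0 0" --pt "0 0 0 0.008 0 0 0"

```text
time: 3.3
tool_pos: [0.5754, -0.2207, 0.069]
tool_rot: [0.001, 0.996, -0.087, -0.0]
contact_force: [0.7, 0.4, -0.6]
gripper_width: -0.002
```

Call:
carry_out --pt "0 0 0 0.004 0 0 0" --pt "0 0 0 0.008 0 0 0" --pt "0 0 0 0.008 0 0 0"

```text
time: 3.55
tool_pos: [0.5754, -0.2208, 0.0659]
tool_rot: [0.001, 0.996, -0.087, -0.0]
contact_force: [0.4, 0.4, 0.7]
gripper_width: 0.004
```

Call:
carry_out --pt "0 0 0 0.004 0 0 0" --pt "0 0 0 0.008 0 0 0" --pt "0 0 0 0.008 0 0 0"

```text
time: 3.8
tool_pos: [0.5754, -0.2208, 0.0626]
tool_rot: [0.001, 0.996, -0.087, -0.0]
contact_force: [-0.4, -0.1, 0.5]
gripper_width: 0.001
```

```bash
cat >> h.py <<'E'
def look(f,k):
    s=manip.state();P=np.array([s["tool_pos"],s["tool_pos"]+[0,0,.02],goal(k,0,.085)]);o=[]
    for n,w in(("wrist",110),("scene",50)):
        c=manip.camera_info(n);E=c["extrinsics"]
        q=cv2.projectPoints(P,cv2.Rodrigues(E[:3,:3])[0],E[:3,3],c["intrinsics"],c["distortion"])[0].reshape(-1,2)
        a=manip.grab_frame(n)[:,:,::-1]
        x,y=q[2].astype(int);x0=max(0,x-w);y0=max(0,y-w)
        a=cv2.resize(a[y0:y0+2*w,x0:x0+2*w],(390,390),interpolation=cv2.INTER_CUBIC);z=390/(2*w)
        for (u,v),col in zip(q,((0,0,255),(255,0,0),(0,255,0))): cv2.drawMarker(a,(int((u-x0)*z),int((v-y0)*z)),col,0,10,1)
        o.append(a)
    cv2.imwrite(f,np.hstack(o))
E
python3 -c "
from h import *
look('pics/p4b.png',4);c=manip.camera_info('wrist')['extrinsics'];print(-c[:3,:3].T@c[:3,3]-manip.state()['tool_pos'],c[2,:3])"
```

```text
[ 0.06724527 -0.01151098  0.16979228] [-0.26865206  0.0453627  -0.96216854]
```

View pics/p4b.png

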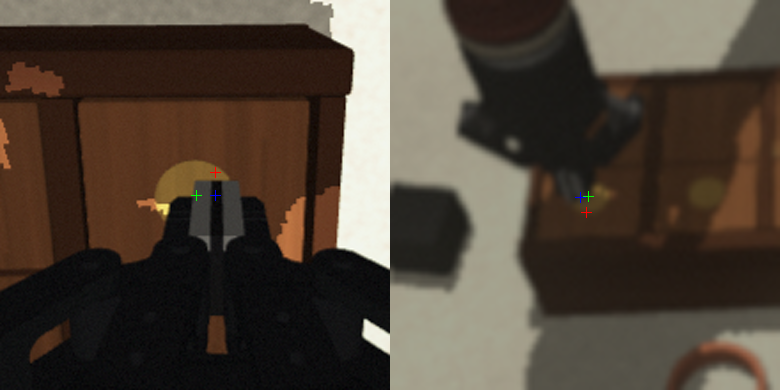

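The tips now sit just above flap 4's plate, with the flap flat. The reported TCP is therefore about 20 mm lower than the visible tips. I'll continue until I feel contact.

Call:
carry_out --pt "0 0 0 0.003 0 0 0" --pt "0 0 0 0.006 0 0 0" --pt "0 0 0 0.006 0 0 0"

```text
time: 4.15
tool_pos: [0.5755, -0.2208, 0.0604]
tool_rot: [0.001, 0.996, -0.087, -0.0]
contact_force: [-0.7, 0.4, -0.7]
gripper_width: 0.0
```

Call:
carry_out --pt "0 0 0 0.003 0 0 0" --pt "0 0 0 0.006 0 0 0" --pt "0 0 0 0.006 0 0 0"

```text
time: 4.4
tool_pos: [0.5755, -0.2208, 0.058]
tool_rot: [0.001, 0.996, -0.087, -0.0]
contact_force: [0.4, 0.5, 0.3]
gripper_width: -0.004
```

Call:
carry_out --pt "0 0 0 0.003 0 0 0" --pt "0 0 0 0.006 0 0 0" --pt "0 0 0 0.006 0 0 0"

```text
time: 4.65
tool_pos: [0.5758, -0.221, 0.057]
tool_rot: [0.001, 0.996, -0.087, -0.0]
contact_force: [-2.4, 0.4, 6.1]
gripper_width: -0.003
```

Call:
carry_out --pt "0 0 0 0.003 0 0 0" --pt "0 0 0 0.006 0 0 0" --pt "0 0 0 0.006 0 0 0"

```text
time: 4.9
tool_pos: [0.5759, -0.221, 0.0569]
tool_rot: [0.001, 0.996, -0.087, -0.0]
contact_force: [-8.3, 3.0, 16.0]
gripper_width: -0.004
```

```bash
python3 -c "
from h import *
look('pics/p4c.png',4)"
```

```text
(no output)
```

View pics/p4c.png

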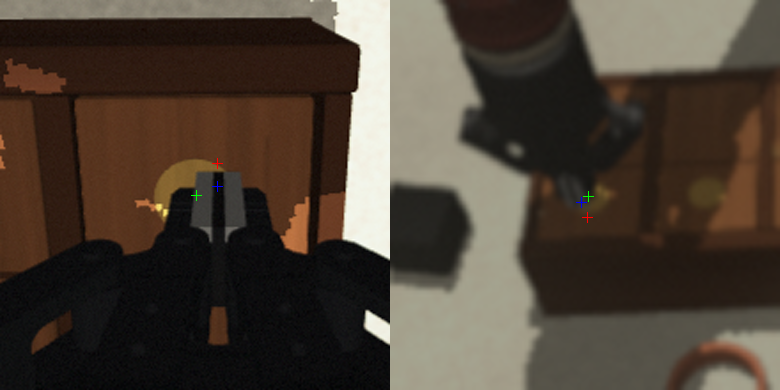

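Flap 4 is latched: 16 N, with no give at a reported z of 0.057. Contact puts the real tips about 28 mm above the reported TCP, so I'll use contact-relative heights. Next is flap 3.

Call:
carry_out --pt "0 0 0 -0.04 0 0 0" --pt "0 0 -0.11 -0.06 0 0 0" --pt "0 0.003 -0.226 -0.06 0 0 0" --pt "0 0.003 -0.226 -0.06 0 0 0" --pt "0 0.003 -0.226 -0.02 0 0 0" --pt "0 0.003 -0.226 -0.012 0 0 0" --pt "0 0.003 -0.226 -0.008 0 0 0" --pt "0 0.003 -0.226 -0.008 0 0 0"

```text
time: 5.67
tool_pos: [0.5925, -0.1318, 0.057]
tool_rot: [0.001, 0.996, -0.087, -0.0]
contact_force: [-0.9, 2.8, 4.8]
gripper_width: 0.003
```

Call:
carry_out --pt "0 0 0 0.003 0 0 0" --pt "0 0 0 0.006 0 0 0" --pt "0 0 0 0.006 0 0 0"

```text
time: 5.92
tool_pos: [0.5926, -0.1319, 0.0569]
tool_rot: [0.0, 0.996, -0.088, -0.001]
contact_force: [-6.8, 6.0, 15.1]
gripper_width: 0.001
```

Flap 3 is latched too, with the same stiff 15 N. On to flap 2.

Call:
carry_out --pt "0 0 0 -0.04 0 0 0" --pt "0 0 -0.1 -0.06 0 0 0" --pt "0 0 -0.21 -0.06 0 0 0" --pt "0 0 -0.21 -0.06 0 0 0" --pt "0 0 -0.21 -0.02 0 0 0" --pt "0 0 -0.21 -0.012 0 0 0" --pt "0 0 -0.21 -0.006 0 0 0" --pt "0 0 -0.21 -0.006 0 0 0"

```text
time: 6.58
tool_pos: [0.6066, -0.0495, 0.057]
tool_rot: [0.001, 0.996, -0.088, -0.001]
contact_force: [-3.3, 3.6, 6.7]
gripper_width: 0.001
```

Call:
carry_out --pt "0 0 0 0.003 0 0 0" --pt "0 0 0 0.006 0 0 0" --pt "0 0 0 0.006 0 0 0"

```text
time: 6.83
tool_pos: [0.6067, -0.0495, 0.0569]
tool_rot: [0.0, 0.996, -0.088, -0.001]
contact_force: [-8.5, 4.2, 17.5]
gripper_width: -0.002
```

Flap 2 is latched. On to flap 1.

Call:
carry_out --pt "0 0 0 -0.04 0 0 0" --pt "0 0 -0.1 -0.06 0 0 0" --pt "0 0 -0.21 -0.06 0 0 0" --pt "0 0 -0.21 -0.06 0 0 0" --pt "0 0 -0.21 -0.02 0 0 0" --pt "0 0 -0.21 -0.012 0 0 0" --pt "0 0 -0.21 -0.006 0 0 0" --pt "0 0 -0.21 -0.006 0 0 0"

```text
time: 7.5
tool_pos: [0.621, 0.0325, 0.0552]
tool_rot: [0.001, 0.996, -0.088, -0.001]
contact_force: [0.2, 0.1, -0.2]
gripper_width: -0.003
```

Call:
carry_out --pt "0 0 0 0.003 0 0 0" --pt "0 0 0 0.006 0 0 0" --pt "0 0 0 0.006 0 0 0"

```text
time: 7.75
tool_pos: [0.6219, 0.0325, 0.054]
tool_rot: [0.002, 0.996, -0.088, 0.0]
contact_force: [-0.6, -1.0, 1.0]
gripper_width: 0.0
```

Flap 1 gives: under 1 N where the others held, so it's the free one. I'll press it down gradually.

Call:
carry_out --pt "0 0 0 0.006 0 0 0" --pt "0 0 0 0.012 0 0 0" --pt "0 0 0 0.018 0 0 0" --pt "0 0 0 0.024 0 0 0" --pt "0 0 0 0.024 0 0 0"

```text
time: 8.17
tool_pos: [0.6218, 0.0333, 0.0435]
tool_rot: [0.001, 0.996, -0.087, 0.0]
contact_force: [0.9, -0.6, 0.8]
gripper_width: -0.003
```

Call:
carry_out --pt "0 0 0 0.006 0 0 0" --pt "0 0 0 0.012 0 0 0" --pt "0 0 0 0.018 0 0 0" --pt "0 0 0 0.018 0 0 0"

```text
time: 8.5
tool_pos: [0.6217, 0.0335, 0.0362]
tool_rot: [0.001, 0.996, -0.087, -0.0]
contact_force: [1.6, -0.9, -0.1]
gripper_width: -0.002
```

```bash
python3 -c "
from h import *
look('pics/p1.png',1)"
```

```text
(no output)
```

View pics/p1.png

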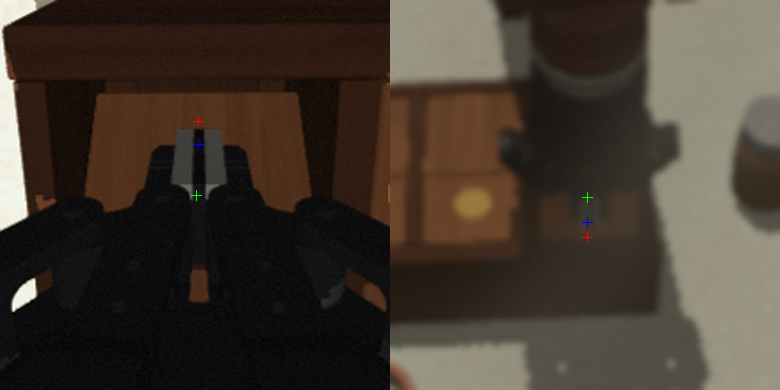

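The view shows flap 1's press end sunk inside the chest, about 1 rad, and the forces are small. I'll press a little more, then lift clear.

Call:
carry_out --pt "0 0 0 0.005 0 0 0" --pt "0 0 0 0.01 0 0 0" --pt "0 0 0 0.01 0 0 0"

```text
time: 8.85
tool_pos: [0.6216, 0.0333, 0.0325]
tool_rot: [0.001, 0.996, -0.087, -0.0]
contact_force: [1.0, -0.7, 0.3]
gripper_width: 0.003
```

Call:
carry_out --pt "0 0 0 -0.07 0 0 0" --pt "0 0 0 -0.15 0 0 0" --pt "0 0 0 -0.24 0 0 0" --pt "0 0 0 -0.32 0 0 0" --pt "0 -0.1 0 -0.34 0 0 0" --pt "0 -0.2 0 -0.34 0 0 0" --pt "0 -0.29 0 -0.34 0 0 0" --pt "0 -0.29 0 -0.34 0 0 0"

```text
time: 9.52
tool_pos: [0.5005, 0.055, 0.1657]
tool_rot: [0.001, 0.996, -0.087, -0.004]
contact_force: [0.8, -0.3, -0.6]
gripper_width: 0.003
```

```bash
python3 - <<'E'
from h import *
s=manip.state();print(s["tool_pos"],s["contact_force"])
piv=goal(1,-.027,.08);cy=np.array([.1674,.9859,0]);o=[]
for n,w,th in(("top",70,(.8,1.0,1.2)),("scene",70,(.8,1.0,1.2))):
    c=manip.camera_info(n);E=c["extrinsics"]
    P=[piv+.075*(-CX*np.cos(t)+np.array([0,0,1])*np.sin(t))+e*.036*cy for t in th for e in(-1,1)]
    P+=[s["tool_pos"],s["tool_pos"]+[0,0,.028]]
    q=cv2.projectPoints(np.array(P),cv2.Rodrigues(E[:3,:3])[0],E[:3,3],c["intrinsics"],c["distortion"])[0].reshape(-1,2)
    a=manip.grab_frame(n)[:,:,::-1];x,y=q[:6].mean(0).astype(int);x0=x-w;y0=y-w;z=390/(2*w)
    a=cv2.resize(a[y0:y0+2*w,x0:x0+2*w],(390,390),interpolation=2)
    C=[(255,0,0)]*2+[(0,255,0)]*2+[(0,255,255)]*2+[(0,0,255),(255,0,255)]
    for (u,v),col in zip(q,C): cv2.drawMarker(a,(int((u-x0)*z),int((v-y0)*z)),col,0,8,1)
    o.append(a)
cv2.imwrite("pics/open1.png",np.hstack(o))
E
```

```text
[0.5005352  0.054964   0.16569411] [ 0.81711662 -0.29668197 -0.57787076]
```

View pics/open1.png

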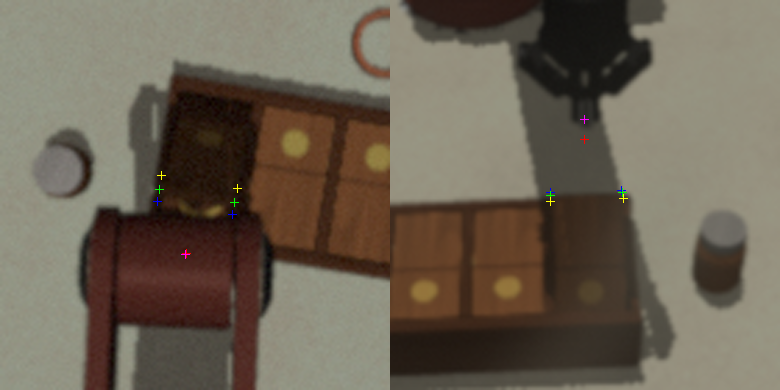

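Flap 1 is in shadow, so this is ambiguous. Its plate has shifted about 8 mm towards the robot and looks squashed, which fits about 1 rad. I'll check with the wrist camera, brightened.

```bash
python3 - <<'E'
from h import *
a=manip.grab_frame("wrist")[:,:,::-1]
a=(255*(a/255.)**.6).astype(np.uint8)
piv=goal(1,-.027,.08);cy=np.array([.1674,.9859,0])
c=manip.camera_info("wrist");E=c["extrinsics"]
P=[piv+.075*(-CX*np.cos(t)+np.array([0,0,1])*np.sin(t))+e*.036*cy for t in (0,.8,1.,1.2) for e in(-1,1)]
q=cv2.projectPoints(np.array(P),cv2.Rodrigues(E[:3,:3])[0],E[:3,3],c["intrinsics"],c["distortion"])[0].reshape(-1,2)
for i,(u,v) in enumerate(q): cv2.drawMarker(a,(int(u),int(v)),[(0,0,255),(255,0,0),(0,255,0),(0,255,255)][i//2],0,8,1)
cv2.imwrite("pics/w1.png",a)
E
```

```text
(no output)
```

View pics/w1.png

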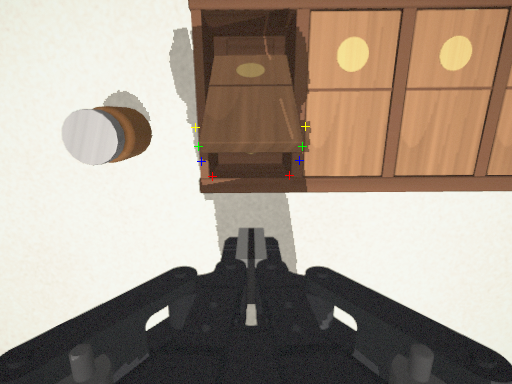

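The wrist view shows flap 1 standing at about 0.95 rad, front edge at row ~148, with the other flaps flat. I'll lower in front of it and push forward, rising with the edge.

Call:
carry_out --pt "0 0 0 0.08 0 0 0" --pt "0 0 0 0.16 0 0 0" --pt "0 0 0 0.19 0 0 0" --pt "0 0 0 0.19 0 0 0" --pt "0 0.02 0 0.19 0 0 0" --pt "0 0.04 0 0.19 0 0 0" --pt "0 0.06 0 0.19 0 0 0" --pt "0 0.06 0 0.19 0 0 0"

```text
time: 10.33
tool_pos: [0.5345, 0.0489, 0.0953]
tool_rot: [0.001, 0.996, -0.087, 0.002]
contact_force: [-0.7, -0.3, -0.2]
gripper_width: 0.003
```

Call:
carry_out --pt "0 0.01 0 0 0 0 0" --pt "0 0.02 0 0 0 0 0" --pt "0 0.03 0 -0.003 0 0 0" --pt "0 0.04 0 -0.006 0 0 0" --pt "0 0.05 0 -0.01 0 0 0" --pt "0 0.06 0 -0.014 0 0 0" --pt "0 0.06 0 -0.014 0 0 0"

```text
time: 10.92
tool_pos: [0.556, 0.0451, 0.0991]
tool_rot: [0.001, 0.996, -0.087, 0.001]
contact_force: [0.5, 0.2, 0.9]
gripper_width: 0.0
```

Call:
carry_out --pt "0 0.01 0 -0.003 0 0 0" --pt "0 0.02 0 -0.006 0 0 0" --pt "0 0.03 0 -0.008 0 0 0" --pt "0 0.04 0 -0.01 0 0 0" --pt "0 0.05 0 -0.01 0 0 0" --pt "0 0.06 0 -0.01 0 0 0" --pt "0 0.07 0 -0.01 0 0 0" --pt "0 0.07 0 -0.01 0 0 0"

```text
time: 11.58
tool_pos: [0.5831, 0.0402, 0.1024]
tool_rot: [0.001, 0.996, -0.087, 0.0]
contact_force: [0.5, -0.7, -0.5]
gripper_width: -0.001
```

Call:
carry_out --pt "0 -0.05 0 0 0 0 0" --pt "0 -0.12 0 0 0 0 0" --pt "0 -0.2 0 -0.05 0 0 0" --pt "0 -0.28 0 -0.1 0 0 0" --pt "0 -0.34 0 -0.18 0 0 0" --pt "0 -0.34 0 -0.2 0 0 0" --pt "0 -0.34 0 -0.2 0 0 0"

```text
time: 12.17
tool_pos: [0.4503, 0.0643, 0.1863]
tool_rot: [0.001, 0.996, -0.087, 0.004]
contact_force: [0.8, -0.4, 0.3]
gripper_width: -0.0
```

```bash
python3 - <<'E'
from h import *
s=manip.state();print(s["time"],s["tool_pos"],s["contact_force"])
f=lambda a:(255*(a[:,:,::-1]/255.)**.6).astype(np.uint8)
a=cv2.resize(f(manip.grab_frame("wrist")),(400,300));b=cv2.resize(f(manip.grab_frame("scene"))[100:250,130:330],(400,300),interpolation=2)
cv2.imwrite("pics/end.png",np.hstack([a,b]))
E
```

```text
12.1667 [0.4503013  0.0643131  0.18630943] [ 0.8347289  -0.44017925  0.29935267]
```

View pics/end.png

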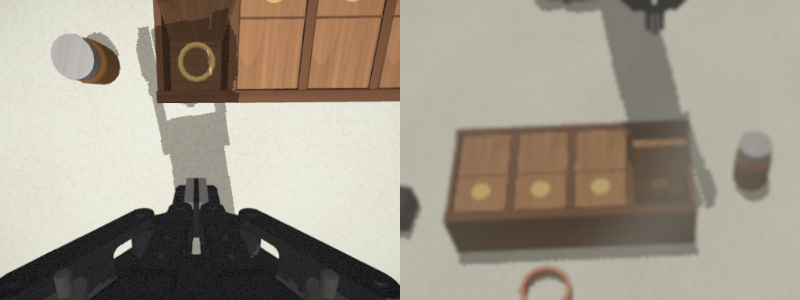

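```bash
python3 - <<'E'
from h import *
piv=goal(1,-.027,.08);cy=np.array([.1674,.9859,0]);c=manip.camera_info("scene");E=c["extrinsics"]
for t in (1.,1.2,1.3,1.4,1.5,1.6,1.75):
    P=[piv+.075*(-CX*np.cos(t)+np.array([0,0,1])*np.sin(t))+e*.036*cy for e in(-1,1)]
    print(t,cv2.projectPoints(np.array(P),cv2.Rodrigues(E[:3,:3])[0],E[:3,3],c["intrinsics"],c["distortion"])[0].reshape(-1,2).round(1).tolist())
E
```

```text
1.0 [[245.6, 160.2], [271.5, 159.3]]
1.2 [[245.6, 162.3], [271.9, 161.3]]
1.3 [[245.7, 163.8], [272.1, 162.8]]
1.4 [[245.7, 165.4], [272.3, 164.4]]
1.5 [[245.8, 167.4], [272.5, 166.3]]
1.6 [[245.8, 169.5], [272.7, 168.4]]
1.75 [[246.0, 173.0], [272.9, 172.0]]
```

The front-edge strip sits at row ~171.5, which means about 1.65–1.7 rad. The other flaps are flat, and the jar, ring box and bangle are where they were.

```bash
python3 -c "
from plant import manip
print(manip.job_done())"
```

```text
the job is handed in; nothing more can be done
None
```

I found the free flap (flap 1, the leftmost), opened it past upright, and handed the job in at about 12.3 s of the 54 s allowed. The hand-in gave no verdict.

- **Finding it:** Flaps 4, 3 and 2 were latched. Each held firm at 15–18 N with under 2 mm of give.
- **Opening it:** I pressed flap 1's plate down to about 0.95 rad, judged from the wrist picture. I then pushed its raised front over from beneath and took the hand well clear.
- **Last checks:** The scene picture puts flap 1 at about 1.65–1.7 rad, with the other three flat. The jar and bangle look undisturbed; the ring box was only partly in frame, and I did not re-measure any of the three. The tool force read about zero, within sensor noise.
- **Disagreement:** The visible fingertips were about 28 mm higher than the reported TCP. The cameras and the contact height both showed this, and I did not find the cause. I worked from contact heights instead.
- **Picture count:** I viewed 10 pictures, which is the budget.

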